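# Tip the tray of cartons into the stock bin

### The arm

A 6-joint arm with a two-finger parallel gripper is mounted at the origin on a cart in front of the work surface, level with it; the furniture and walls round the work are solid. World frame = base frame: x ahead of the robot, y to its left, z up, the work surface at z = 0. Lengths are in m, angles in rad, forces in N, time in s.
With the tool pointing down it reaches from about 0.275 to 0.825 m from the base axis. Payload 5.2 kg.
Tool frame: the origin (TCP) lies at the very end of the fingers, on their centre line; the grasp point (between the pads) lies 19 mm behind it; z points along the fingers, y is the line along which they close (so a half turn about z gives the same grasp; the last joint's range is limited). The gripper opens to 93 mm and grips with 3 to 60 N. Pads are 15 mm wide; open, the fingers measure 128 mm over their backs; the gripper's body (75 mm by 188 mm) begins 65 mm behind the grasp point.
Start: joints at [1.089, 0.259, 1.535, -0, 1.348, -0.203], TCP at [0.151, 0.529, 0.219] pointing down, gripper open.
Joint ranges: [-3.14, 3.14], [-0.91, 2.08], [0.19, 2.58], [-1.22, 4.36], [0.22, 2.71], [-3.12, 3.12]. Speed limits (rad/s): [2.57, 2.57, 3.14, 3.14, 3.14, 3.14].

### API

Orientations are given as a unit quaternion [x, y, z, w].
In Python, from cell import * gives the robot as it stands.
- The arm moves only by the tool arm_command, never from a script. Its argument "increments" is a list of rows, each an object of numbers: "rx", "ry", "rz": the turn, a rotation vector about the tool's x, y, z in rad; "dx", "dy", "dz": the shift along the tool's x, y, z in cm; "gripper": the closure, from 0 (fully open) to 1 (shut). A call has 1 to 10 rows; each row is the pose to reach, as a shift and turn from the pose commanded when the call began, along the tool's axes at that moment; what a row does not reach only later rows make up. A row lasts 1/8 s, in which the tool goes at most 62.5 mm and 10.7 degrees, less where a joint would pass 70% of its speed; a pose out of reach is approached as far as the arm can. A call with a gripper value outside its range is refused whole. The fingers move at their own pace and stop on an object; "force" is the grip in N (left out, the last holds). Time passes only in rows, so rows that repeat a pose let the fingers close. It gives the time, the measured TCP pose, the force, the opening and the grip force at its end, in the units of the state.
- state(): the state, without advancing time (a new reading comes with each control period).
- grab_frame(name): name is "scene" or "side" or "wrist"; returns a dict with "color" (420x560x3 uint8, red, green, blue), "fx", "fy", "cx", "cy" (pixels), "k1" (the pictures are not rectified: a ray, as slopes to the right and down, at radius r is drawn at 1 + k1 r^2 times it, then the intrinsics apply), "R" (3x3) and "t" (3): a world point X has camera coordinates R X + t. Camera axes: x right, y down, z forward; pixel columns grow to the right and rows downward; lengths in m; the calibration is good to about 2 mm. A picture is of the moment at which its call begins. There is no depth.
- job_done(): hands the job in; it is judged then, once.
The state is a dict: "time_s": time; "qpos": joint angles; "qd": joint speeds; "joint_efforts": joint torques, N m; "position": TCP position; "tool_rot": TCP orientation; "force": force on the tool from outside, world axes, zero at the start; "moment": the same for the moment, N m; "opening": finger opening in m; "grasp_force": force on a finger pad.
Only numpy, scipy, OpenCV 4.12 (cv2) and the standard library are available. Lean on these libraries where they do the work, as an engineer would, in place of code of your own. Each camera call takes 0.05 s, during which the arm holds its last target. There are 200 camera calls.

### The job

Move the empty grey bin up against the foot of the tipping station so that it stands squarely and centred below the open lip of the tray. Then lift the tray by its rear bar so that all three cartons slide off into the bin, without touching the cartons, and lower the tray gently until it rests level again. Leave the bin there and disturb nothing else on the bench.

Things in the scene. Friction and masses are not known exactly. Their poses are not given: they have to be found in the camera images.
- station: Fixed tipping station: an aluminium foot 170 (x) x 120 (y) x 10 mm high with two uprights that carry a hinged steel tray. Origin on the bench at the middle of the foot's front edge, against which the bin goes. Its x axis runs along that edge, its y axis from the edge to the rear, under the tray towards the lift bar. The tray pours towards -y.
- hinge (a point): Middle of the tray's hinge axis, in station axes at x = 0, y = 15, z = 160 mm; the axis is parallel to the station's x.
- tray_lip (a point): Middle of the tray's open pouring lip, top of its 4 mm floor: tray level, at station y = -40, z = 164 mm. The level tray reaches from here to its rear wall at y = 180 mm; 126 mm between its side walls, 134 mm outside; walls to z = 192 mm. Tipped 0.9 rad the lip is still about 115 mm above the bench, clear of the bin.
- bin_spot (a point): The point on the bench where the bin's origin belongs: in station axes x = 0, y = -95 mm, z = 0, with the station's axes. The bin there has its axes parallel to them (either way round), its +y side (or -y side) against the foot.
- tray (a joint): Tilt of the tray about its hinge, rad: 0 level (on its rear post), grows as the rear bar goes up and the lip down, stop at 1.1. The tray weighs about 0.45 kg without cartons and falls back by itself when let go. The cartons slide once it is steep enough, between about 0.4 and 0.8 rad according to friction.
- tray_bar (a point): Middle of the tray's rear lift bar: round, black, 12 mm in diameter, parallel to the station's x, free over 100 mm between its arms, 50 mm behind the tray's rear wall. Level, it lies at station y = 230, z = 172 mm. Pinched from above it turns in the fingers as the tray tips, on an arc of 215 mm radius about the hinge.
- bin: Loose open grey plastic bin, empty, 170 (x) x 190 (y) x 85 mm high, walls and floor 8 mm thick, about 0.6 kg, a white label plate on its -y side. Origin at the centre of its underside, z up. Its wall can be pinched from above, or the bin pushed along the bench.
- carton_a: Brown carton, 56 x 88 x 34 mm, about 0.14 kg, in the rear half of the tray. Origin at the centre of its underside.
- carton_b: White carton, 48 x 66 x 40 mm, about 0.09 kg, in the rear half of the tray beside carton_a. Origin at the centre of its underside.
- carton_c: White carton, 48 x 66 x 48 mm, about 0.09 kg, in the tray nearer the lip. Origin at the centre of its underside.
- bit_rack: Bystander: red bit holder, 22 x 85 x 38 mm, loose on the bench to the left, farther from the robot than the tray. Origin at the centre of its underside.
- white_box: Bystander: white carton, 48 x 66 x 48 mm, loose on the bench farther from the robot than the bin. Origin at the centre of its underside.

How it is judged:
By the outcome, as a careful person would: the job done as asked, in the order asked, and still so for the second after the job is handed in, with the robot touching nothing.
It also fails if it takes over 64 s, if anything falls off the work surface, if the arm or the gripper's body presses on something with over 40 N, if the wrist force passes 120 N, or if a joint passes its speed limit or range.

## Working session

There is one attempt and no reset: what is moved stays moved. The work goes in short steps, Python scripts to look and compute and a tool call to move; the robot and the scene stay as the last step left them, time stands still between calls to the robot, and variables do not carry over. Pictures are saved under pics/ and viewed, at most 10 in all, crops included, and the job is handed in when it is done.

Besides the shell and the picture viewer there is one more tool, called after "Call:" as name([rows], argument=value, ...), one row to a line, values as JSON. arm_command: Moves the arm, as the interface text tells. Its arguments: {"type":"object","properties":{"increments":{"type":"array"},"force":{"type":"number"}},"required":["increments"]}

```bash
ls; mkdir -p pics; python3 - <<'E'
from cell import *
import cv2,pickle
d={}
for n in("scene","side","wrist"):
    f=grab_frame(n); d[n]=f; cv2.imwrite(f"pics/{n}0.png",f["color"][:,:,::-1])
    print(n,f["fx"],f["cx"],f["cy"],f["k1"],(-f["R"].T@f["t"]).round(3),f["R"][2].round(2))
pickle.dump(d,open("f0.pkl","wb"))
s=state();print(s)
E
```

```text
pics
scene 538.1805596652912 271.0125592801059 208.0308444577254 -0.2117445208274144 [ 0.119 -0.673  1.069] [ 0.37  0.54 -0.76]
side 446.7170653963071 278.347448808071 208.89676775909598 -0.017917232051904795 [0.23  0.963 0.531] [ 0.33 -0.87 -0.36]
wrist 336.76336465084387 279.0571135046341 213.7210515612761 0.008124838913395643 [0.081 0.549 0.385] [ 0.25 -0.07 -0.96]
{'time_s': 0.15, 'qpos': array([ 1.08921064e+00,  2.59152568e-01,  1.53580284e+00,  1.60989407e-05,
        1.34799624e+00, -2.02823133e-01]), 'qd': array([-0.00018461, -0.00260454, -0.00427604,  0.00133732,  0.00065237,
        0.0007879 ]), 'joint_efforts': array([ 1.05881041e-03, -4.37655401e+01, -2.84229738e+01,  7.17637734e-02,
        3.80851468e-02, -1.30188241e-04]), 'position': array([0.15113452, 0.52840749, 0.21803265]), 'tool_rot': array([ 1.38932153e-01,  9.90301669e-01, -6.37465355e-04, -2.35409748e-04]), 'force': array([-0.50154153, -0.06202882, -0.5123306 ]), 'moment': array([ 0.01903388, -0.04465665, -0.04142468]), 'grasp_force': 0.0, 'opening': 0.09289621316580818}
```

View pics/scene0.png

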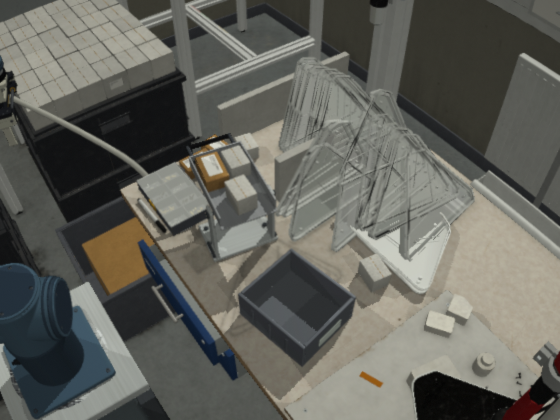

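View pics/side0.png

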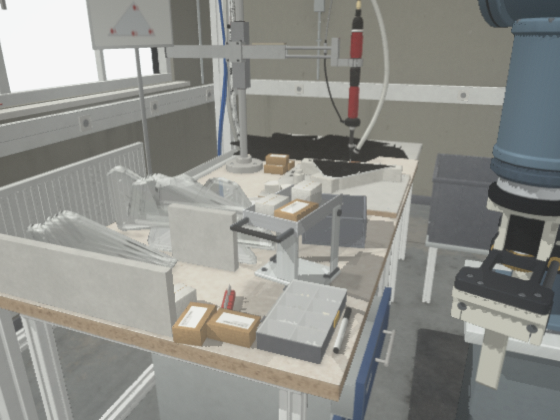

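The scene picture shows the tray (about (205,150) to (245,240)) and the bin below it at (295,305), with its label at (330,330). In the side picture the black bar is at (262,228) and the foot at about (300,270). I'll take enlarged crops.

```bash
python3 - <<'E'
import cv2
a=cv2.imread("pics/scene0.png")[125:365,150:370]; cv2.imwrite("pics/sc.png",cv2.resize(a,None,fx=2.5,fy=2.5,interpolation=cv2.INTER_CUBIC))
a=cv2.imread("pics/side0.png")[170:320,190:390]; cv2.imwrite("pics/si.png",cv2.resize(a,None,fx=4,fy=4,interpolation=cv2.INTER_CUBIC))
E
```

```text
(no output)
```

View pics/sc.png

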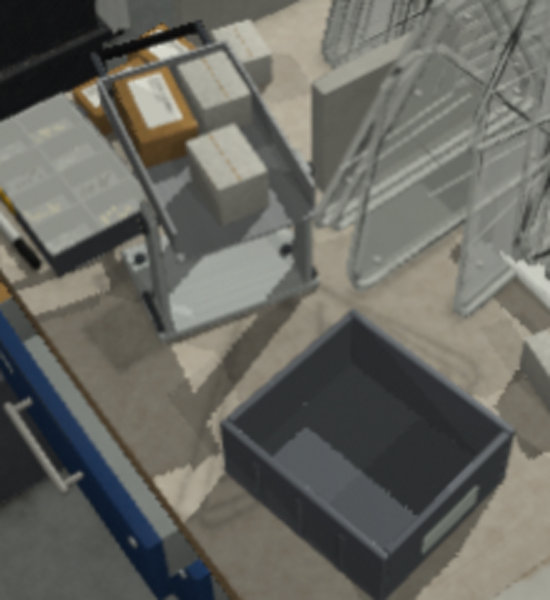

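View pics/si.png

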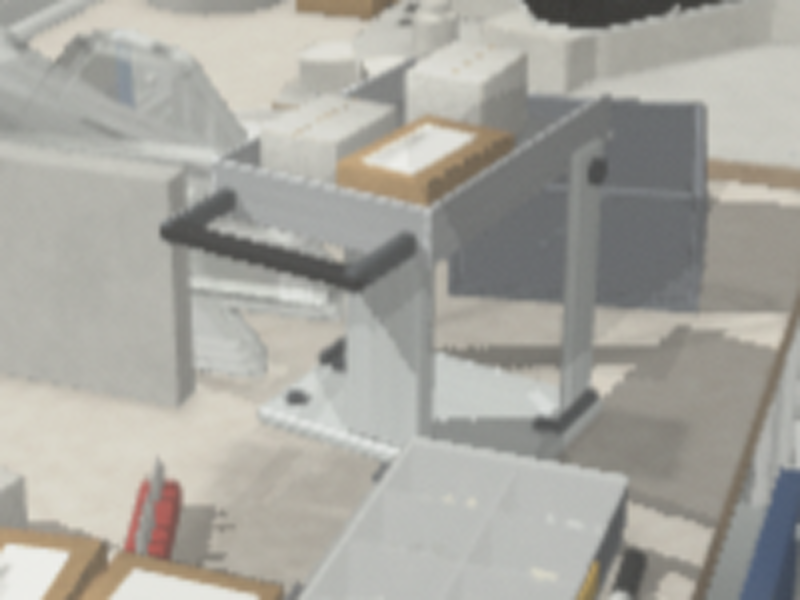

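Crop scene: bin rim corners at (353,313), (512,432), (383,560), (223,425), with the label on the lower-right side. Foot front corners are at about (165,333) and (316,283). Crop side: the bar runs from (170,232) to (355,278), the rear wall top corners are (218,165) and (430,208), and the front wall corner is (608,97).

```bash
cat > h.py <<'E'
import numpy as np, pickle
from scipy.optimize import least_squares
def proj(f,X):
    c=np.asarray(X)@f["R"].T+f["t"]; s=c[:,:2]/c[:,2:]; s=s*(1+f["k1"]*(s**2).sum(1,keepdims=True))
    return s*[f["fx"],f["fy"]]+[f["cx"],f["cy"]]
def xf(p,P):
    c,s=np.cos(p[2]),np.sin(p[2]); P=np.asarray(P,float)
    z=P[:,2]+(p[3] if len(p)>3 else 0)
    return np.c_[p[0]+c*P[:,0]-s*P[:,1],p[1]+s*P[:,0]+c*P[:,1],z]
def fit(obs,p0):  # obs: list of (frame, model pts, pixels)
    r=lambda p:np.concatenate([(proj(f,xf(p,P))-q).ravel() for f,P,q in obs])
    o=least_squares(r,p0,loss='soft_l1',f_scale=1.5); return o.x,r(o.x).reshape(-1,2)
E
python3 - <<'E'
from h import *
d=pickle.load(open("f0.pkl","rb")); S,D=d["scene"],d["side"]
sc=lambda a:np.array(a)/2.5+[150,125]
si=lambda a:np.array(a)/4+[190,170]
m=.001
P1=np.array([[-56,230,175],[56,230,175],[-67,180,192],[67,180,192],[67,-40,192],[-67,-40,192],[-85,0,5],[85,0,5]])*m
q1=sc([[100,58],[200,26],[103,78],[222,45],[315,192],[172,240],[165,333],[316,283]])
P2=np.array([[56,236,172],[-56,236,172],[67,180,192],[-67,180,192],[-67,-40,192],[85,120,10]])*m
q2=si([[165,232],[357,282],[218,165],[430,208],[608,97],[258,412]])
for p0 in([.4,.4,0],[.4,.4,0,0]):
    p,r=fit([(S,P1,q1),(D,P2,q2)],p0); print(p.round(4)); print(r.round(1).tolist())
print("bar",xf(p,[[0,.23,.172]]),"spot",xf(p,[[0,-.095,0]]))
PB=np.array([[85,95,85],[85,-95,85],[-85,-95,85],[-85,95,85],[-85,-95,0],[85,-95,0],[-85,95,0]])*m
qb=sc([[353,313],[512,432],[383,560],[223,425],[382,597],[503,487],[226,469]])
for p0 in([.45,.1,.6],[.45,.1,.6,0]):
    p,r=fit([(S,PB,qb)],p0); print("bin",p.round(4),r.round(1).tolist())
w=d["wrist"]; print(proj(w,xf(p,PB[:4])).round(), w["R"].round(2).tolist())
E
```

```text
[ 0.515   0.0082 -0.1917]
[[-4.7, -0.0], [-2.4, -0.3], [-4.6, 1.0], [-0.0, -2.2], [1.0, 0.4], [0.7, 1.3], [-2.9, 3.9], [0.4, 0.5], [-1.1, -0.1], [-1.9, -0.1], [-2.6, -2.2], [-0.2, -0.1], [1.7, -3.3], [-1.3, -1.7]]
[ 0.5153  0.0082 -0.1923 -0.0012]
[[-4.5, 0.3], [-2.2, -0.0], [-4.4, 1.3], [0.2, -1.8], [1.1, 0.8], [0.8, 1.6], [-2.8, 4.1], [0.5, 0.8], [-1.3, 0.4], [-2.1, 0.4], [-2.8, -1.7], [-0.4, 0.5], [1.6, -2.8], [-1.4, -1.3]]
bar [[0.55925987 0.23397953 0.170775  ]] spot [[ 0.49713159 -0.08502686 -0.001225  ]]
bin [ 0.5072 -0.2081  0.178 ] [[0.5, -2.1], [2.0, -0.4], [0.1, 1.1], [-1.7, -1.0], [-1.1, 3.8], [1.2, -2.8], [-0.7, 1.1]]
bin [ 0.5191 -0.1938  0.1798 -0.0324] [[0.5, -0.2], [0.1, -0.0], [-0.1, -0.2], [0.1, -0.4], [-1.2, 2.0], [-0.5, -3.0], [1.0, 1.2]]
[[ -46.  592.]
 [-147.  632.]
 [-238.  562.]
 [-131.  515.]] [[0.27, 0.96, -0.0], [0.93, -0.26, 0.26], [0.25, -0.07, -0.96]]
```

Everything fits to about a centimetre. Now I'll move the wrist camera over the work.

Call:
arm_command([
  {"dx":-1,"dy":-1,"dz":-5},
  {"dx":-4,"dy":-5,"dz":-9},
  {"dx":-8,"dy":-9,"dz":-11},
  {"dx":-12,"dy":-13.5,"dz":-12},
  {"dx":-16,"dy":-18,"dz":-13},
  {"dx":-20,"dy":-22.5,"dz":-14},
  {"dx":-24,"dy":-27,"dz":-15},
  {"dx":-28,"dy":-31.5,"dz":-16},
  {"dx":-31,"dy":-36,"dz":-16},
  {"dx":-34,"dy":-40,"dz":-16},
])

```text
schema error: expected keys rx, ry, rz, dx, dy, dz, gripper
```

Call:
arm_command([
  {"dx":-2,"dy":-3},
  {"dx":-5,"dy":-6},
  {"dx":-5,"dy":-6},
  {"dx":-5,"dy":-6},
])

```text
schema error: expected keys rx, ry, rz, dx, dy, dz, gripper
```

```bash
python3 - <<'E'
from cell import *
import cv2,pickle
f=grab_frame("wrist"); pickle.dump(f,open("w1.pkl","wb"))
cv2.imwrite("pics/w1.png",cv2.resize(f["color"][:,:,::-1],None,fx=10/7,fy=10/7,interpolation=cv2.INTER_CUBIC))
s=state();print(s["time_s"],s["position"],s["tool_rot"],(-f["R"].T@f["t"]).round(3))
E
```

```text
0.2 [0.15117115 0.52848296 0.21814887] [ 1.38924854e-01  9.90302777e-01 -5.13888797e-04 -1.74974808e-04] [0.081 0.549 0.385]
```

View pics/w1.png

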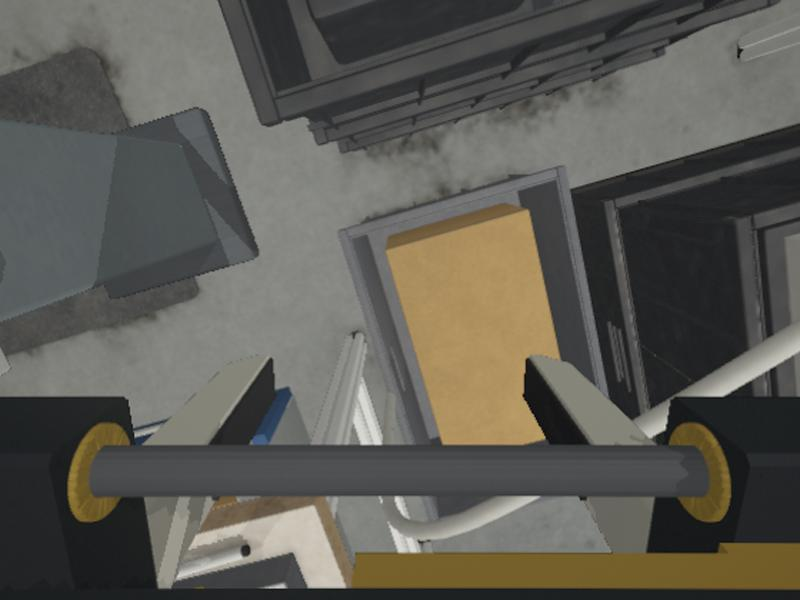

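The view shows only floor, with the gripper filling the bottom of the image. All row keys are required, so I'm resending the move in full. The camera looks to the near side of the fingers, so I'm aiming farther out.

Call:
arm_command([
  {"rx":0,"ry":0,"rz":0,"dx":-2,"dy":-1,"dz":-5,"gripper":0},
  {"rx":0,"ry":0,"rz":0,"dx":-6,"dy":-4,"dz":-9,"gripper":0},
  {"rx":0,"ry":0,"rz":0,"dx":-11,"dy":-7,"dz":-11,"gripper":0},
  {"rx":0,"ry":0,"rz":0,"dx":-16,"dy":-10.5,"dz":-12,"gripper":0},
  {"rx":0,"ry":0,"rz":0,"dx":-21,"dy":-14,"dz":-13,"gripper":0},
  {"rx":0,"ry":0,"rz":0,"dx":-26,"dy":-17.5,"dz":-14,"gripper":0},
  {"rx":0,"ry":0,"rz":0,"dx":-31,"dy":-21,"dz":-15,"gripper":0},
  {"rx":0,"ry":0,"rz":0,"dx":-36,"dy":-24.5,"dz":-16,"gripper":0},
  {"rx":0,"ry":0,"rz":0,"dx":-41,"dy":-28,"dz":-16,"gripper":0},
  {"rx":0,"ry":0,"rz":0,"dx":-46,"dy":-32,"dz":-16,"gripper":0},
])

```text
time_s: 1.45
position: [0.5056, 0.0941, 0.3787]
tool_rot: [0.139, 0.99, 0.0, 0.0]
force: [1.2, 0.9, 0.6]
opening: 0.0927
grasp_force: 0.0
```

Call:
arm_command([
  {"rx":0,"ry":0,"rz":0,"dx":-5,"dy":-3.5,"dz":0,"gripper":0},
  {"rx":0,"ry":0,"rz":0,"dx":-10,"dy":-7,"dz":0,"gripper":0},
  {"rx":0,"ry":0,"rz":0,"dx":-13,"dy":-10,"dz":0,"gripper":0},
  {"rx":0,"ry":0,"rz":0,"dx":-13,"dy":-10,"dz":0,"gripper":0},
])

```text
time_s: 1.95
position: [0.603, -0.0391, 0.3767]
tool_rot: [0.141, 0.99, -0.0, -0.001]
force: [-0.0, 0.6, -0.2]
opening: 0.093
grasp_force: 0.0
```

```bash
python3 - <<'E'
from cell import *
import cv2,pickle
f=grab_frame("wrist"); pickle.dump(f,open("w1.pkl","wb"))
cv2.imwrite("pics/w1.png",cv2.resize(f["color"][:,:,::-1],None,fx=10/7,fy=10/7,interpolation=cv2.INTER_CUBIC))
s=state();print(s["time_s"],s["position"],s["tool_rot"],(-f["R"].T@f["t"]).round(3))
E
```

```text
2.0 [ 0.60226346 -0.0372432   0.37744543] [ 1.40108064e-01  9.90135571e-01  2.57629064e-04 -1.10228041e-03] [ 0.534 -0.019  0.544]
```

View pics/w1.png

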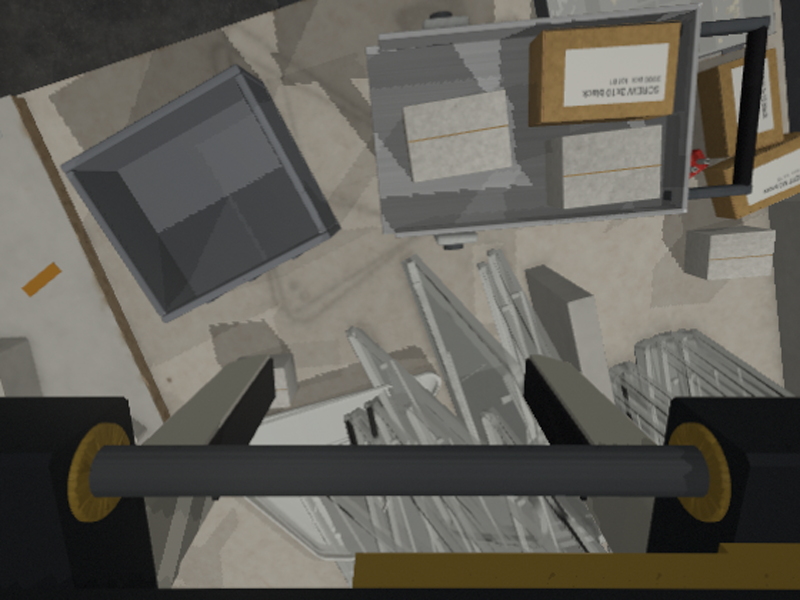

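Wrist picture: bin rim corners at (238,67), (340,231), (165,321) and (63,166). Tray rim corners at (378,36), (698,4), (688,213) and (385,234). The bar runs from (757,25) to (744,190). I'll refine both poses with this second view.

```bash
python3 - <<'E'
from h import *
d=pickle.load(open("f0.pkl","rb")); S,D=d["scene"],d["side"]; W=pickle.load(open("w1.pkl","rb"))
sc=lambda a:np.array(a)/2.5+[150,125]
si=lambda a:np.array(a)/4+[190,170]
w=lambda a:np.array(a)*.7
m=.001
P1=np.array([[67,180,192],[67,-40,192],[-67,-40,192],[85,0,5]])*m
q1=sc([[222,45],[315,192],[172,240],[316,283]])
P2=np.array([[56,236,172],[-56,236,172],[-67,180,192],[85,120,10]])*m
q2=si([[165,232],[357,282],[430,208],[258,412]])
P3=np.array([[-67,-40,192],[-67,180,192],[67,180,192],[67,-40,192],[0,230,178]])*m
q3=w([[378,36],[698,4],[688,213],[385,234],[751,108]])
for o in([(W,P3,q3)],[(S,P1,q1),(D,P2,q2),(W,P3,q3)]):
    for p0 in([.5,.0,-.19],[.5,.0,-.19,0]):
        p,r=fit(o,p0); print(p.round(4)); print(r[-5:].round(1).tolist())
PB=np.array([[-85,95,85],[85,95,85],[85,-95,85],[-85,-95,85]])*m
qb=w([[238,67],[340,231],[165,321],[63,166]]); qs=sc([[223,425],[353,313],[512,432],[383,560]])
for o in ([(W,PB,qb)],[(W,PB,qb),(S,PB,qs)]):
  for p0 in([.5,-.2,.18],[.5,-.2,.18,0]):
    p,r=fit(o,p0); print("bin",p.round(4),r.round(1).tolist())
# white box on bench: rough
b=np.array([[0,0,.024]]);wb,_=fit([(S,b,np.array([[375,270]]))],[.6,-.1,0]); print("wbox",wb)
E
```

```text
[ 0.5159  0.0094 -0.1981]
[[-9.9, -0.4], [3.8, -1.2], [-0.3, 0.0], [-1.5, 3.5], [3.0, 0.9]]
[ 0.515   0.0139 -0.2011 -0.0102]
[[-4.9, -0.1], [2.1, 0.6], [-1.9, -2.3], [2.3, 0.2], [0.2, 0.6]]
[ 0.5153  0.0088 -0.1956]
[[-10.9, -0.8], [2.9, -2.3], [-0.7, -0.9], [-2.1, 3.2], [2.4, -0.2]]
[ 0.5153  0.0098 -0.1962 -0.0028]
[[-9.7, -0.4], [2.2, -1.5], [-1.4, -1.3], [-1.2, 2.5], [1.3, -0.0]]
bin [ 0.5046 -0.2019  0.2012] [[0.3, -5.3], [-3.0, 2.1], [3.6, 1.3], [-0.3, -0.4]]
bin [ 0.5047 -0.2063  0.1913 -0.0072] [[-0.1, -2.4], [-5.5, 3.3], [2.2, 0.3], [0.4, -0.3]]
bin [ 0.5062 -0.205   0.1859] [[0.0, -2.5], [-5.0, 5.3], [0.7, 2.4], [-1.8, -0.0], [-2.9, -1.4], [-1.1, -2.8], [0.7, -1.6], [-0.8, 0.2]]
bin [ 0.506  -0.2062  0.1861 -0.0055] [[0.4, -1.4], [-5.4, 4.8], [1.7, 1.3], [0.1, 0.2], [-2.5, 0.4], [-0.9, -1.0], [0.7, 0.2], [-0.6, 1.9]]
wbox [ 0.72221683 -0.23146638  0.        ]
```

Pose estimates: station (0.515, 0.009, yaw −0.197) and bin (0.505, −0.205, yaw 0.19). The front-left wall corner was mis-assigned, so I'm ignoring it. Next I'll pinch the bin's label wall at its middle, (0.522, −0.294), with the tool turned −0.47.

Call:
arm_command([
  {"rx":0,"ry":0,"rz":-0.15,"dx":0,"dy":-4,"dz":2,"gripper":0.5},
  {"rx":0,"ry":0,"rz":-0.3,"dx":0,"dy":-9,"dz":5,"gripper":0.5},
  {"rx":0,"ry":0,"rz":-0.47,"dx":0.3,"dy":-14,"dz":8,"gripper":0.5},
  {"rx":0,"ry":0,"rz":-0.47,"dx":0.6,"dy":-19,"dz":11,"gripper":0.5},
  {"rx":0,"ry":0,"rz":-0.47,"dx":0.6,"dy":-23.5,"dz":14,"gripper":0.5},
  {"rx":0,"ry":0,"rz":-0.47,"dx":0.6,"dy":-26.9,"dz":18,"gripper":0.5},
  {"rx":0,"ry":0,"rz":-0.47,"dx":0.6,"dy":-26.9,"dz":22,"gripper":0.5},
  {"rx":0,"ry":0,"rz":-0.47,"dx":0.6,"dy":-26.9,"dz":24,"gripper":0.5},
  {"rx":0,"ry":0,"rz":-0.47,"dx":0.6,"dy":-26.9,"dz":24,"gripper":0.5},
])

```text
time_s: 3.12
position: [0.5215, -0.2908, 0.1375]
tool_rot: [-0.096, 0.995, 0.001, -0.001]
force: [0.6, -0.3, -0.4]
opening: 0.0463
grasp_force: 0.0
```

```bash
python3 - <<'E'
from cell import *
import cv2,pickle
f=grab_frame("wrist"); pickle.dump(f,open("w2.pkl","wb"))
cv2.imwrite("pics/w2.png",f["color"][:,:,::-1])
from h import *
print(proj(f,xf([.505,-.205,.19],np.array([[0,-95,85],[0,-87,85],[-85,-95,85],[85,-95,85]])*.001)).round())
s=state();print(s["time_s"],s["position"],s["tool_rot"])
print(proj(f,[s["position"]]))
E
```

```text
[[268. 232.]
 [280. 232.]
 [267. 101.]
 [269. 339.]]
3.175 [ 0.5223802  -0.29164709  0.13902281] [-9.61387312e-02  9.95367890e-01  3.07068219e-04 -1.14030351e-04]
[[277.67684608 264.64313824]]
```

View pics/w2.png

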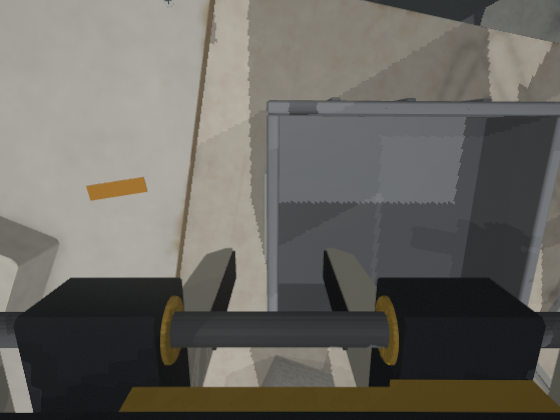

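The bin's corner at (268,101) and wall line match the prediction, and the wall (pixel 273) lies between the fingers. Descend and pinch.

Call:
arm_command([
  {"rx":0,"ry":0,"rz":0,"dx":0,"dy":-0.2,"dz":3,"gripper":0.5},
  {"rx":0,"ry":0,"rz":0,"dx":0,"dy":-0.2,"dz":6,"gripper":0.5},
  {"rx":0,"ry":0,"rz":0,"dx":0,"dy":-0.2,"dz":8.5,"gripper":0.5},
  {"rx":0,"ry":0,"rz":0,"dx":0,"dy":-0.2,"dz":9.2,"gripper":0.5},
  {"rx":0,"ry":0,"rz":0,"dx":0,"dy":-0.2,"dz":9.2,"gripper":0.7},
  {"rx":0,"ry":0,"rz":0,"dx":0,"dy":-0.2,"dz":9.2,"gripper":1},
  {"rx":0,"ry":0,"rz":0,"dx":0,"dy":-0.2,"dz":9.2,"gripper":1},
  {"rx":0,"ry":0,"rz":0,"dx":0,"dy":-0.2,"dz":9.2,"gripper":1},
  {"rx":0,"ry":0,"rz":0,"dx":0,"dy":-0.2,"dz":9.2,"gripper":1},
], force=45)

```text
time_s: 4.3
position: [0.5229, -0.2951, 0.0471]
tool_rot: [-0.095, 0.995, -0.0, 0.0]
force: [0.4, 0.2, 2.8]
opening: 0.0076
grasp_force: 45.0
```

Pinched. Slide and turn the bin to 15 mm short of its place.

Call:
arm_command([
  {"rx":0,"ry":0,"rz":0.03,"dx":0.2,"dy":0.8,"dz":0,"gripper":1},
  {"rx":0,"ry":0,"rz":0.08,"dx":0.5,"dy":2.2,"dz":0,"gripper":1},
  {"rx":0,"ry":0,"rz":0.13,"dx":0.8,"dy":3.7,"dz":0,"gripper":1},
  {"rx":0,"ry":0,"rz":0.18,"dx":1.1,"dy":5.2,"dz":0,"gripper":1},
  {"rx":0,"ry":0,"rz":0.24,"dx":1.5,"dy":6.8,"dz":0,"gripper":1},
  {"rx":0,"ry":0,"rz":0.3,"dx":1.9,"dy":8.5,"dz":0,"gripper":1},
  {"rx":0,"ry":0,"rz":0.35,"dx":2.3,"dy":10.2,"dz":0,"gripper":1},
  {"rx":0,"ry":0,"rz":0.387,"dx":2.5,"dy":11.4,"dz":0,"gripper":1},
  {"rx":0,"ry":0,"rz":0.387,"dx":2.5,"dy":11.4,"dz":0,"gripper":1},
])

```text
time_s: 5.42
position: [0.4758, -0.1867, 0.0471]
tool_rot: [0.098, 0.995, 0.0, -0.0]
force: [-2.7, 2.5, 6.9]
opening: 0.0075
grasp_force: 45.0
```

```bash
python3 - <<'E'
from cell import *
import cv2,pickle
f=grab_frame("wrist"); g=grab_frame("scene"); pickle.dump((f,g),open("w3.pkl","wb"))
a=cv2.resize(f["color"][:400,:,::-1][:300],(560,300)); b=cv2.resize(g["color"][170:350,180:360,::-1],(600,600),interpolation=cv2.INTER_CUBIC)
h=np.zeros((600,200,3),np.uint8) if 0 else None
cv2.imwrite("pics/w3.png",f["color"][:,:,::-1]); cv2.imwrite("pics/s3.png",b)
s=state();print(s["time_s"],s["position"],s["tool_rot"],s["force"],s["moment"])
E
```

```text
5.525 [ 0.47586796 -0.18677248  0.04710948] [ 9.77027975e-02  9.95215292e-01  6.81325408e-04 -4.71734140e-04] [-2.90227541  3.13082102  8.34658969] [ 0.36661413  0.2659409  -0.10510179]
```

View pics/s3.png

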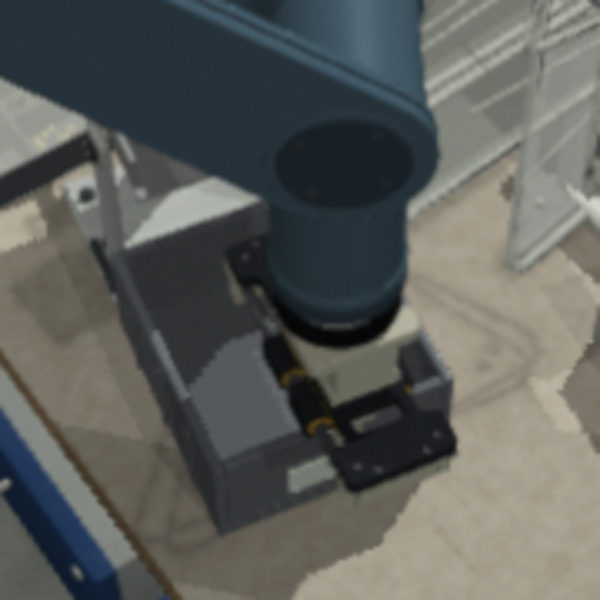

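The bin stands nearly square in front of the foot. Close the gap slowly while watching the force.

Call:
arm_command([
  {"rx":0,"ry":0,"rz":0,"dx":0,"dy":0.4,"dz":0,"gripper":1},
  {"rx":0,"ry":0,"rz":0,"dx":0,"dy":0.8,"dz":0,"gripper":1},
  {"rx":0,"ry":0,"rz":0,"dx":-0.1,"dy":1.0,"dz":0,"gripper":1},
  {"rx":0,"ry":0,"rz":0,"dx":-0.1,"dy":1.0,"dz":0,"gripper":1},
])

```text
time_s: 6.02
position: [0.4795, -0.1792, 0.0471]
tool_rot: [0.097, 0.995, -0.001, 0.0]
force: [-2.2, -4.8, 5.4]
opening: 0.0076
grasp_force: 45.0
```

Call:
arm_command([
  {"rx":0,"ry":0,"rz":0,"dx":0,"dy":0.15,"dz":0,"gripper":1},
  {"rx":0,"ry":0,"rz":0,"dx":0,"dy":0.3,"dz":0,"gripper":1},
  {"rx":0,"ry":0,"rz":0,"dx":0,"dy":0.3,"dz":0,"gripper":1},
])

```text
time_s: 6.4
position: [0.4803, -0.1765, 0.0471]
tool_rot: [0.098, 0.995, -0.001, 0.0]
force: [-1.6, -4.3, 4.4]
opening: 0.0076
grasp_force: 45.0
```

Call:
arm_command([
  {"rx":0,"ry":0,"rz":0,"dx":0.1,"dy":0.15,"dz":0,"gripper":1},
  {"rx":0,"ry":0,"rz":0,"dx":0.1,"dy":0.3,"dz":0,"gripper":1},
  {"rx":0,"ry":0,"rz":0,"dx":0.1,"dy":0.3,"dz":0,"gripper":1},
])

```text
time_s: 6.78
position: [0.4799, -0.1742, 0.0472]
tool_rot: [0.098, 0.995, -0.001, 0.001]
force: [-3.1, -8.7, 4.3]
opening: 0.0081
grasp_force: 45.0
```

Call:
arm_command([
  {"rx":0,"ry":0,"rz":0,"dx":0,"dy":0.1,"dz":0,"gripper":1},
  {"rx":0,"ry":0,"rz":0,"dx":0,"dy":0.2,"dz":0,"gripper":1},
  {"rx":0,"ry":0,"rz":0,"dx":0,"dy":0.2,"dz":0,"gripper":1},
])

```text
time_s: 7.15
position: [0.4799, -0.174, 0.0476]
tool_rot: [0.097, 0.995, -0.003, 0.0]
force: [-6.7, -15.4, 6.7]
opening: 0.0079
grasp_force: 45.0
```

The bin is firmly against the foot: the force rose and the motion stopped. Relax, release and rise.

Call:
arm_command([
  {"rx":0,"ry":0,"rz":0,"dx":0,"dy":-0.2,"dz":0,"gripper":1},
  {"rx":0,"ry":0,"rz":0,"dx":0,"dy":-0.2,"dz":0,"gripper":0.55},
  {"rx":0,"ry":0,"rz":0,"dx":0,"dy":-0.2,"dz":0,"gripper":0.55},
  {"rx":0,"ry":0,"rz":0,"dx":0,"dy":-0.2,"dz":-3,"gripper":0.55},
  {"rx":0,"ry":0,"rz":0,"dx":0,"dy":-0.2,"dz":-8,"gripper":0.55},
  {"rx":0,"ry":0,"rz":0,"dx":0,"dy":-0.2,"dz":-14,"gripper":0.55},
  {"rx":0,"ry":0,"rz":0,"dx":0,"dy":-0.2,"dz":-20,"gripper":0.55},
  {"rx":0,"ry":0,"rz":0,"dx":0,"dy":2,"dz":-25,"gripper":0.55},
  {"rx":0,"ry":0,"rz":0,"dx":0,"dy":7,"dz":-28,"gripper":0.55},
  {"rx":0,"ry":0,"rz":0,"dx":0,"dy":12,"dz":-29,"gripper":0.55},
], force=20)

```text
time_s: 8.4
position: [0.504, -0.0512, 0.3388]
tool_rot: [0.098, 0.995, -0.0, 0.002]
force: [0.2, -0.7, -0.1]
opening: 0.0417
grasp_force: 0.0
```

Call:
arm_command([
  {"rx":0,"ry":0,"rz":0,"dx":-2,"dy":3,"dz":-1,"gripper":0.55},
  {"rx":0,"ry":0,"rz":0,"dx":-5,"dy":4,"dz":-1,"gripper":0.55},
  {"rx":0,"ry":0,"rz":0,"dx":-7,"dy":4,"dz":-1,"gripper":0.55},
  {"rx":0,"ry":0,"rz":0,"dx":-7,"dy":4,"dz":-1,"gripper":0.55},
  {"rx":0,"ry":0,"rz":0,"dx":-7,"dy":4,"dz":-1,"gripper":0.55},
])

```text
time_s: 9.02
position: [0.579, -0.0265, 0.3462]
tool_rot: [0.098, 0.995, 0.0, -0.001]
force: [-1.1, -0.3, -0.5]
opening: 0.0417
grasp_force: 0.0
```

```bash
python3 - <<'E'
from cell import *
from h import *
import cv2,pickle
f=grab_frame("wrist"); pickle.dump(f,open("w4.pkl","wb"))
a=f["color"][:,:,::-1][:300].copy()
for p,P,c in(([.5155,.009,-.197],np.array([[67,180,192],[-67,180,192],[67,-40,192],[0,230,178],[85,0,10],[-85,0,10]])*.001,(0,0,255)),
           ([.4969,-.0842,-.197],np.array([[-85,95,85],[85,95,85],[85,-95,85],[-85,-95,85]])*.001,(0,255,0))):
    q=proj(f,xf(p,P)); print(q.round(1).tolist())
cv2.imwrite("pics/w4.png",cv2.resize(a,(800,429),interpolation=cv2.INTER_CUBIC))
s=state();print(s["time_s"],s["position"],s["tool_rot"],s["force"])
E
```

```text
[[487.1, 196.9], [512.9, 45.7], [261.2, 196.5], [542.4, 125.5], [294.0, 182.5], [295.7, 60.4]]
[[298.7, 49.0], [296.4, 192.6], [149.7, 192.3], [135.0, 48.4]]
9.075 [ 0.57898282 -0.02663303  0.34654745] [ 9.76918870e-02  9.95216617e-01  1.26630199e-04 -4.04720180e-04] [-0.77724339 -0.49219821  1.40740535]
```

View pics/w4.png

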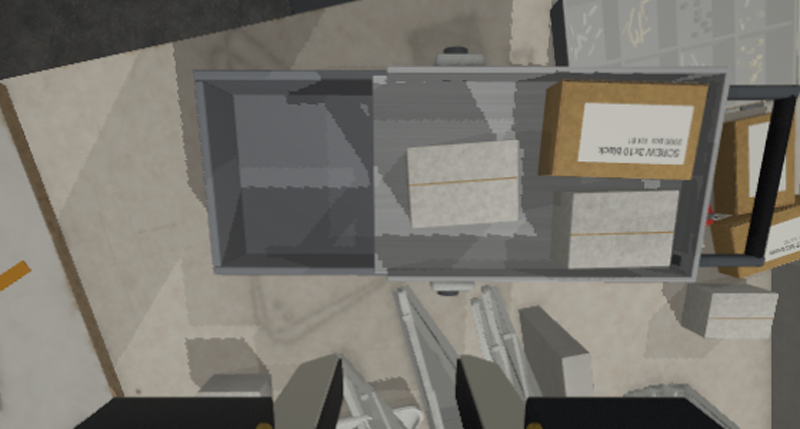

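The bin is square and centred, with its corners at (194,71) and (217,273) within 2 mm of the prediction. The bar centre at (777,176) also matches the prediction. Move over the bar.

Call:
arm_command([
  {"rx":0,"ry":0,"rz":0,"dx":1.5,"dy":4,"dz":0,"gripper":0.55},
  {"rx":0,"ry":0,"rz":0,"dx":3,"dy":9,"dz":0,"gripper":0.55},
  {"rx":0,"ry":0,"rz":0,"dx":4.5,"dy":14,"dz":0,"gripper":0.55},
  {"rx":0,"ry":0,"rz":0,"dx":6,"dy":19,"dz":0,"gripper":0.55},
  {"rx":0,"ry":0,"rz":0,"dx":6.9,"dy":23.5,"dz":2,"gripper":0.55},
  {"rx":0,"ry":0,"rz":0,"dx":6.9,"dy":25.2,"dz":6,"gripper":0.55},
  {"rx":0,"ry":0,"rz":0,"dx":6.9,"dy":25.2,"dz":10,"gripper":0.55},
  {"rx":0,"ry":0,"rz":0,"dx":6.9,"dy":25.2,"dz":13,"gripper":0.55},
  {"rx":0,"ry":0,"rz":0,"dx":6.9,"dy":25.2,"dz":13,"gripper":0.55},
])

```text
time_s: 10.2
position: [0.5589, 0.2332, 0.2146]
tool_rot: [0.098, 0.995, -0.001, -0.003]
force: [-0.2, -0.6, 0.9]
opening: 0.0417
grasp_force: 0.0
```

```bash
python3 - <<'E'
from cell import *
from h import *
import cv2,pickle
f=grab_frame("wrist"); pickle.dump(f,open("w5.pkl","wb"))
s=state();print(s["time_s"],s["position"],s["tool_rot"],s["force"])
q=proj(f,xf([.5155,.009,-.197],np.array([[-45,224,172],[-45,236,172],[-20,224,172],[-20,236,172]])*.001));print(q.round(1))
g=cv2.cvtColor(f["color"],cv2.COLOR_RGB2GRAY)
for (r) in (q[0,1],q[2,1]):
    row=g[int(r)]; print(int(r),[(c,int(row[c])) for c in range(240,320,2)])
E
```

```text
10.25 [0.56029253 0.23343432 0.21673738] [ 9.78566119e-02  9.95200271e-01 -1.80729896e-04 -6.87097050e-04] [-0.0780998  -0.28686739  0.93348215]
[[272.6 170. ]
 [291.8 170. ]
 [272.7 208.8]
 [291.3 208.8]]
169 [(240, 138), (242, 139), (244, 139), (246, 139), (248, 139), (250, 138), (252, 137), (254, 137), (256, 138), (258, 138), (260, 137), (262, 137), (264, 138), (266, 140), (268, 142), (270, 140), (272, 67), (274, 36), (276, 38), (278, 37), (280, 39), (282, 36), (284, 37), (286, 35), (288, 35), (290, 49), (292, 139), (294, 140), (296, 137), (298, 137), (300, 138), (302, 137), (304, 138), (306, 139), (308, 141), (310, 142), (312, 130), (314, 131), (316, 129), (318, 128)]
208 [(240, 141), (242, 143), (244, 142), (246, 141), (248, 140), (250, 140), (252, 139), (254, 139), (256, 139), (258, 139), (260, 136), (262, 134), (264, 135), (266, 139), (268, 141), (270, 143), (272, 68), (274, 34), (276, 36), (278, 38), (280, 39), (282, 41), (284, 43), (286, 38), (288, 37), (290, 85), (292, 103), (294, 101), (296, 101), (298, 139), (300, 141), (302, 132), (304, 110), (306, 104), (308, 102), (310, 102), (312, 104), (314, 105), (316, 91), (318, 92)]
```

The bar's edges (columns 272 and 290) fall exactly where predicted. Descend and pinch.

Call:
arm_command([
  {"rx":0,"ry":0,"rz":0,"dx":0,"dy":0.1,"dz":2.5,"gripper":0.55},
  {"rx":0,"ry":0,"rz":0,"dx":0,"dy":0.1,"dz":5,"gripper":0.55},
  {"rx":0,"ry":0,"rz":0,"dx":0,"dy":0.1,"dz":6.3,"gripper":0.55},
  {"rx":0,"ry":0,"rz":0,"dx":0,"dy":0.1,"dz":6.3,"gripper":0.55},
  {"rx":0,"ry":0,"rz":0,"dx":0,"dy":0.1,"dz":6.3,"gripper":0.8},
  {"rx":0,"ry":0,"rz":0,"dx":0,"dy":0.1,"dz":6.3,"gripper":1},
  {"rx":0,"ry":0,"rz":0,"dx":0,"dy":0.1,"dz":6.3,"gripper":1},
  {"rx":0,"ry":0,"rz":0,"dx":0,"dy":0.1,"dz":6.3,"gripper":1},
], force=25)

```text
time_s: 11.25
position: [0.5614, 0.2338, 0.1541]
tool_rot: [0.098, 0.995, -0.001, 0.0]
force: [-0.7, -2.9, 3.3]
opening: 0.0113
grasp_force: 25.0
```

```bash
python3 - <<'E'
import numpy as np
for t in np.arange(0,.96,.05):
    a=t+.0558; print(round(t,2),"dy %.2f dz %.2f"%(1.5+21.53*np.cos(a)-23,-(16+21.53*np.sin(a)-17.2)))
E
```

```text
0.0 dy -0.00 dz -0.00
0.05 dy -0.09 dz -1.07
0.1 dy -0.23 dz -2.14
0.15 dy -0.42 dz -3.20
0.2 dy -0.67 dz -4.25
0.25 dy -0.97 dz -5.28
0.3 dy -1.32 dz -6.30
0.35 dy -1.72 dz -7.30
0.4 dy -2.17 dz -8.28
0.45 dy -2.67 dz -9.23
0.5 dy -3.21 dz -10.16
0.55 dy -3.80 dz -11.06
0.6 dy -4.44 dz -11.93
0.65 dy -5.11 dz -12.77
0.7 dy -5.83 dz -13.57
0.75 dy -6.59 dz -14.33
0.8 dy -7.38 dz -15.06
0.85 dy -8.21 dz -15.74
0.9 dy -9.08 dz -16.39
0.95 dy -9.97 dz -16.98
```

Call:
arm_command([
  {"rx":0,"ry":0,"rz":0,"dx":0,"dy":-0.1,"dz":-1.1,"gripper":1},
  {"rx":0,"ry":0,"rz":0,"dx":0,"dy":-0.2,"dz":-2.1,"gripper":1},
  {"rx":0,"ry":0,"rz":0,"dx":0,"dy":-0.4,"dz":-3.2,"gripper":1},
  {"rx":0,"ry":0,"rz":0,"dx":0,"dy":-0.7,"dz":-4.3,"gripper":1},
  {"rx":0,"ry":0,"rz":0,"dx":0,"dy":-1.0,"dz":-5.3,"gripper":1},
  {"rx":0,"ry":0,"rz":0,"dx":0,"dy":-1.3,"dz":-6.3,"gripper":1},
  {"rx":0,"ry":0,"rz":0,"dx":0,"dy":-1.7,"dz":-7.3,"gripper":1},
  {"rx":0,"ry":0,"rz":0,"dx":0,"dy":-1.7,"dz":-7.3,"gripper":1},
])

```text
time_s: 12.25
position: [0.5578, 0.2176, 0.2276]
tool_rot: [0.098, 0.995, -0.0, 0.0]
force: [0.3, -4.6, -5.1]
opening: 0.0111
grasp_force: 25.0
```

Call:
arm_command([
  {"rx":0,"ry":0,"rz":0,"dx":0,"dy":-0.45,"dz":-1.0,"gripper":1},
  {"rx":0,"ry":0,"rz":0,"dx":0,"dy":-0.95,"dz":-1.95,"gripper":1},
  {"rx":0,"ry":0,"rz":0,"dx":0,"dy":-1.5,"dz":-2.85,"gripper":1},
  {"rx":0,"ry":0,"rz":0,"dx":0,"dy":-2.1,"dz":-3.75,"gripper":1},
  {"rx":0,"ry":0,"rz":0,"dx":0,"dy":-2.7,"dz":-4.65,"gripper":1},
  {"rx":0,"ry":0,"rz":0,"dx":0,"dy":-3.4,"dz":-5.45,"gripper":1},
  {"rx":0,"ry":0,"rz":0,"dx":0,"dy":-4.1,"dz":-6.25,"gripper":1},
  {"rx":0,"ry":0,"rz":0,"dx":0,"dy":-4.85,"dz":-7.05,"gripper":1},
  {"rx":0,"ry":0,"rz":0,"dx":0,"dy":-5.65,"dz":-7.75,"gripper":1},
  {"rx":0,"ry":0,"rz":0,"dx":0,"dy":-5.65,"dz":-7.75,"gripper":1},
])

```text
time_s: 13.5
position: [0.5471, 0.1637, 0.3068]
tool_rot: [0.097, 0.995, 0.002, 0.002]
force: [-0.8, 7.1, 5.4]
opening: 0.0115
grasp_force: 25.0
```

Call:
arm_command([
  {"rx":0,"ry":0,"rz":0,"dx":0,"dy":-0.85,"dz":-0.7,"gripper":1},
  {"rx":0,"ry":0,"rz":0,"dx":0,"dy":-1.7,"dz":-1.35,"gripper":1},
  {"rx":0,"ry":0,"rz":0,"dx":0,"dy":-1.7,"dz":-1.35,"gripper":1},
  {"rx":0,"ry":0,"rz":0,"dx":0,"dy":-1.7,"dz":-1.35,"gripper":1},
  {"rx":0,"ry":0,"rz":0,"dx":0,"dy":-1.7,"dz":-1.35,"gripper":1},
  {"rx":0,"ry":0,"rz":0,"dx":0,"dy":-1.7,"dz":-1.35,"gripper":1},
  {"rx":0,"ry":0,"rz":0,"dx":0,"dy":-1.7,"dz":-1.35,"gripper":1},
])

```text
time_s: 14.38
position: [0.544, 0.1479, 0.3204]
tool_rot: [0.097, 0.995, 0.002, 0.002]
force: [-1.1, 7.9, 7.6]
opening: 0.0116
grasp_force: 25.0
```

```bash
python3 - <<'E'
from cell import *
import cv2
f=grab_frame("side");g=grab_frame("scene")
a=cv2.resize(f["color"][130:310,200:400,::-1],(400,360)); b=cv2.resize(g["color"][130:350,160:380,::-1],(400,400))
m=np.zeros((400,800,3),np.uint8) if 'np' in globals() else __import__('numpy').zeros((400,800,3),'uint8')
m[:360,:400]=a;m[:,400:]=b;cv2.imwrite("pics/m6.png",m)
s=state();print(s["time_s"],s["position"],s["force"])
E
```

```text
14.475 [0.54394486 0.14793364 0.32036347] [-0.65548084  8.13940916  6.47516708]
```

View pics/m6.png

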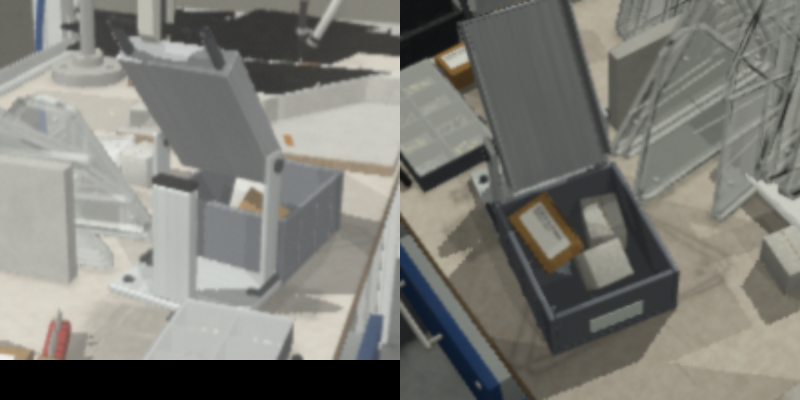

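All three cartons are in the bin (right half, about (545,235), (600,215) and (605,260)), the tray is empty, and the bin is in place. Now lower the tray gently.

Call:
arm_command([
  {"rx":0,"ry":0,"rz":0,"dx":0,"dy":0.85,"dz":0.65,"gripper":1},
  {"rx":0,"ry":0,"rz":0,"dx":0,"dy":1.7,"dz":1.35,"gripper":1},
  {"rx":0,"ry":0,"rz":0,"dx":0,"dy":2.5,"dz":2.05,"gripper":1},
  {"rx":0,"ry":0,"rz":0,"dx":0,"dy":3.25,"dz":2.8,"gripper":1},
  {"rx":0,"ry":0,"rz":0,"dx":0,"dy":3.95,"dz":3.6,"gripper":1},
  {"rx":0,"ry":0,"rz":0,"dx":0,"dy":4.65,"dz":4.45,"gripper":1},
  {"rx":0,"ry":0,"rz":0,"dx":0,"dy":5.3,"dz":5.35,"gripper":1},
  {"rx":0,"ry":0,"rz":0,"dx":0,"dy":5.85,"dz":6.25,"gripper":1},
  {"rx":0,"ry":0,"rz":0,"dx":0,"dy":6.4,"dz":7.15,"gripper":1},
  {"rx":0,"ry":0,"rz":0,"dx":0,"dy":6.9,"dz":8.1,"gripper":1},
])

```text
time_s: 15.72
position: [0.5572, 0.2139, 0.2363]
tool_rot: [0.098, 0.995, 0.0, 0.0]
force: [0.2, 3.5, 1.5]
opening: 0.0115
grasp_force: 25.0
```

Call:
arm_command([
  {"rx":0,"ry":0,"rz":0,"dx":0,"dy":0.45,"dz":1.0,"gripper":1},
  {"rx":0,"ry":0,"rz":0,"dx":0,"dy":0.85,"dz":2.0,"gripper":1},
  {"rx":0,"ry":0,"rz":0,"dx":0,"dy":1.2,"dz":3.0,"gripper":1},
  {"rx":0,"ry":0,"rz":0,"dx":0,"dy":1.5,"dz":4.0,"gripper":1},
  {"rx":0,"ry":0,"rz":0,"dx":0,"dy":1.75,"dz":5.1,"gripper":1},
  {"rx":0,"ry":0,"rz":0,"dx":0,"dy":1.95,"dz":6.0,"gripper":1},
  {"rx":0,"ry":0,"rz":0,"dx":0,"dy":2.0,"dz":6.7,"gripper":1},
  {"rx":0,"ry":0,"rz":0,"dx":0,"dy":2.1,"dz":7.2,"gripper":1},
  {"rx":0,"ry":0,"rz":0,"dx":0,"dy":2.1,"dz":7.5,"gripper":1},
  {"rx":0,"ry":0,"rz":0,"dx":0,"dy":2.1,"dz":7.5,"gripper":1},
])

```text
time_s: 16.98
position: [0.5611, 0.2335, 0.1615]
tool_rot: [0.098, 0.995, -0.001, -0.0]
force: [1.0, -5.9, -1.1]
opening: 0.0109
grasp_force: 25.0
```

Call:
arm_command([
  {"rx":0,"ry":0,"rz":0,"dx":0,"dy":0,"dz":0.2,"gripper":1},
  {"rx":0,"ry":0,"rz":0,"dx":0,"dy":0,"dz":0.4,"gripper":1},
  {"rx":0,"ry":0,"rz":0,"dx":0,"dy":0,"dz":0.6,"gripper":1},
  {"rx":0,"ry":0,"rz":0,"dx":0,"dy":0,"dz":0.6,"gripper":1},
])

```text
time_s: 17.48
position: [0.5612, 0.2339, 0.1559]
tool_rot: [0.098, 0.995, -0.0, 0.0]
force: [-0.1, -5.5, -0.7]
opening: 0.011
grasp_force: 25.0
```

Call:
arm_command([
  {"rx":0,"ry":0,"rz":0,"dx":0,"dy":0,"dz":0.1,"gripper":1},
  {"rx":0,"ry":0,"rz":0,"dx":0,"dy":0,"dz":0.2,"gripper":1},
  {"rx":0,"ry":0,"rz":0,"dx":0,"dy":0,"dz":0.2,"gripper":1},
])

```text
time_s: 17.85
position: [0.5613, 0.2339, 0.1558]
tool_rot: [0.098, 0.995, -0.0, 0.001]
force: [-3.8, -6.0, 9.9]
opening: 0.0109
grasp_force: 25.0
```

The tray is on its post: the upward force rose and the motion stopped. Release and back away.

Call:
arm_command([
  {"rx":0,"ry":0,"rz":0,"dx":0,"dy":0,"dz":-0.15,"gripper":1},
  {"rx":0,"ry":0,"rz":0,"dx":0,"dy":0,"dz":-0.15,"gripper":0.55},
  {"rx":0,"ry":0,"rz":0,"dx":0,"dy":0,"dz":-0.15,"gripper":0.55},
  {"rx":0,"ry":0,"rz":0,"dx":0,"dy":0,"dz":-0.15,"gripper":0.55},
  {"rx":0,"ry":0,"rz":0,"dx":0,"dy":0,"dz":-2.5,"gripper":0.55},
  {"rx":0,"ry":0,"rz":0,"dx":0,"dy":0,"dz":-6,"gripper":0.55},
  {"rx":0,"ry":0,"rz":0,"dx":0,"dy":0,"dz":-11,"gripper":0.55},
  {"rx":0,"ry":0,"rz":0,"dx":0,"dy":0,"dz":-15,"gripper":0.55},
  {"rx":0,"ry":0,"rz":0,"dx":0,"dy":0,"dz":-18,"gripper":0.55},
  {"rx":0,"ry":0,"rz":0,"dx":0,"dy":0,"dz":-18,"gripper":0.55},
])

```text
time_s: 19.1
position: [0.5622, 0.2349, 0.3364]
tool_rot: [0.098, 0.995, 0.001, 0.003]
force: [0.2, -0.3, -0.6]
opening: 0.042
grasp_force: 0.0
```

Call:
arm_command([
  {"rx":0,"ry":0,"rz":0,"dx":-1,"dy":-4,"dz":-1,"gripper":0.55},
  {"rx":0,"ry":0,"rz":0,"dx":-2,"dy":-9,"dz":-1,"gripper":0.55},
  {"rx":0,"ry":0,"rz":0,"dx":-4,"dy":-14,"dz":-1,"gripper":0.55},
  {"rx":0,"ry":0,"rz":0,"dx":-5.5,"dy":-19,"dz":-1,"gripper":0.55},
  {"rx":0,"ry":0,"rz":0,"dx":-7,"dy":-24,"dz":-1,"gripper":0.55},
  {"rx":0,"ry":0,"rz":0,"dx":-7,"dy":-25.2,"dz":-1,"gripper":0.55},
  {"rx":0,"ry":0,"rz":0,"dx":-7,"dy":-25.2,"dz":-1,"gripper":0.55},
])

```text
time_s: 19.98
position: [0.5804, -0.0267, 0.3424]
tool_rot: [0.098, 0.995, 0.001, -0.001]
force: [0.9, 0.4, 0.1]
opening: 0.0421
grasp_force: 0.0
```

```bash
python3 - <<'E'
from cell import *
from h import *
import cv2
f=grab_frame("wrist"); s=state();print(s["time_s"],s["position"],s["force"])
# compare with the view before pouring: predicted vs. matched position of bin corners, tray rear corner, bar
w4=pickle.load(open("w4.pkl","rb")); g0=cv2.cvtColor(w4["color"],6+1); g1=cv2.cvtColor(f["color"],7)
P={"bin":[[.4969,-.0842],[[-.085,-.095,.085],[.085,-.095,.085]]],"tray":[[.5155,.009],[[.067,.18,.192],[-.067,.18,.192],[.05,.23,.178],[-.05,.23,.178]]]}
for k,(o,p) in P.items():
    X=xf([*o,-.197],p)
    for a,b in zip(proj(w4,X),proj(f,X)):
        u,v=a.round().astype(int); t=g0[max(0,v-10):v+11,max(0,u-10):u+11]; U,V=b.round().astype(int)
        r=g1[max(0,V-22):V+23,max(0,U-22):U+23]
        if min(t.shape)<15 or r.shape[1]<t.shape[1]: print(k,"edge");continue
        m=cv2.matchTemplate(r,t,cv2.TM_CCOEFF_NORMED); _,c,_,l=cv2.minMaxLoc(m)
        print(k,"pred",b.round(1),"shift",np.array(l)+[max(0,U-22)-max(0,u-10)-(U-u)+ (u-U) if 0 else 0,0]-[12,12],round(c,2))
cv2.imwrite("pics/w7.png",cv2.resize(f["color"][:300,:,::-1],(800,429)))
E
```

```text
20.025 [ 0.58048322 -0.02572222  0.3428016 ] [ 0.0514524  -0.06992721  0.33690885]
bin pred [133.1  46.9] shift [0 0] 0.9
bin pred [148.4 192.2] shift [1 0] 0.99
tray pred [489.5 196.1] shift [0 0] 0.97
tray pred [515.7  42.8] shift [0 0] 0.97
tray pred [534.7 176.2] shift [0 0] 0.99
tray pred [557.1  66.6] shift [-3 12] 0.77
```

```bash
python3 -c "
from cell import *
print(job_done())"
```

```text
the job is handed in; nothing more can be done
None
```

The job is handed in at about 20 s: the bin stands square and centred against the foot, all three cartons are in it, the tray is resting level again, and the arm is clear of everything.

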